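# Transfer forming dies to the other rack in reverse order

### The arm

A 6-joint arm with a two-finger parallel gripper is mounted at the origin on the work surface. World frame = base frame: x ahead of the robot, y to its left, z up, the work surface at z = 0. Lengths are in mm, angles in rad, forces in N, time in s.
With the tool pointing down it reaches from about 350 to 975 mm from the base axis. Payload 7.1 kg.
Tool frame: the origin (TCP) lies on the front face of the gripper's body, between the roots of the fingers; the fingertips stand 80 mm ahead of it and the grasp point (between the pads) lies 61 mm ahead of it (env.tips_ahead is the distance from the TCP to the fingertips, in mm); z points along the fingers, y is the direction in which the jaws open and shut (so a half turn about z gives the same grasp; the last joint's range is limited). The gripper opens to 88 mm and grips with 3 to 60 N. Pads are 20 mm wide; open, the fingers measure 115 mm over their backs; the gripper's body (75 mm by 178 mm) begins 61 mm behind the grasp point.
Start: joints at [1.111, 0.423, 1.63, -0, 1.089, -0.019], TCP at [266.632, 565.255, 302.675] pointing down, gripper open.
Joint ranges: [-3, 3], [-0.9, 2.11], [0.09, 2.58], [-1.31, 4.45], [0.11, 2.69], [-2.54, 2.54]. Speed limits (rad/s): [2.39, 2.39, 3.01, 3.14, 3.14, 3.14].

### API

Orientations are given as a unit quaternion [x, y, z, w].
In Python, from station import env, set_gripper, viewer, workorder gives the robot as it stands. Calls block until the motion is done:
- env.reach(position, orientation): joint-space move of the TCP to a pose.
- env.move_l(position, rot=None, rate=150, f_stop=None): straight line of the TCP; rot=None keeps the orientation; rate is the mean speed in mm/s. With f_stop (N) it stops when the force on the tool has changed by that much, and returns True; else False.
- env.move_joints(angles): joint-space move.
- set_gripper(opening): finger opening in mm; the grip force is fixed at half the most; returns when the fingers have stopped.
- env.hold(seconds).
- env.ik(position, orientation): joint angles nearest the present ones, or None.
- env.read_state(): the state.
- viewer.camera(name): name is "side" or "top" or "wrist"; returns the picture (384x512x3 uint8, blue, green, red); there is no depth.
- viewer.camera_params(name): a dict with "fx", "fy", "cx", "cy" (pixels), "pose" (4x4, takes a point from camera to world coordinates); the wrist camera has in their place "tool_from_camera" (4x4, takes a point from camera to tool coordinates, whose origin is the TCP and whose axes are the flange's). Camera axes: x right, y up, looking along -z (the intrinsics and any distortion apply to the point x, -y, -z); pixel columns grow to the right and rows downward; lengths in mm; the calibration is good to about 2 mm. A picture is of the moment at which its call begins: read the wrist's pose just before it. camera_params takes no time and is no camera call.
A pose or a line that the arm cannot do raises env.IKError and nothing moves.
- workorder.sign_off(): hands the job in, once; it reports no verdict.
The state is a dict: "time_s": time; "qpos": joint angles; "dq": joint speeds; "tau": joint torques, N m; "tool_pos": TCP position; "orientation": TCP orientation; "force": force on the tool from outside, world axes, zero at the start; "wrist_torque": the same for the moment, N m; "width": finger opening in mm.
Only numpy, scipy, OpenCV 4.12 (cv2) and the standard library are available. Lean on these libraries where they do the work, as an engineer would, in place of code of your own. Each camera call takes 0.05 s, during which the arm holds its last target. There are 200 camera calls.

### The job

Move the four steel forming dies from the dark rack with the cork pads to the empty pale rack, one standing upright in each bay, with the row in reverse order: the die that was nearest the brass knob of the dark rack goes into the bay farthest from the brass knob of the pale rack, the next into the next bay, and so on. Do not let any die tip over on the way, and leave all four standing free and still.

Things in the scene. Friction and masses are not known exactly. Their poses are not given: they have to be found in the camera images.
- old_rack: Rack holding the dies at the start, left or right of the other: dark fixed board 254 (x) x 68 (y) mm, top 16 mm up, with four square cork pads at x = -93, -31, 31, 93 mm, y = 0. Its -x end piece bears a brass knob (x = -150 mm, top 40 mm above the bench, 24 mm wide). Origin: underside, mid-row; x runs along the row away from the knob, z up.
- new_rack: Empty rack: pale fixed board 254 (x) x 68 (y) mm, bay floor 16 mm above its origin. Cross ribs (6 mm thick, 10 high) and side lips (6 thick, 6 high) form four open bays, 56 x 56 mm inside, centred at x = -93, -31, 31, 93 mm, y = 0. Brass knob at x = -150 mm (top 40 mm above the bench). Origin: underside, mid-row; x runs along the row away from the knob, z up.
- ball_die: Loose steel forming die (0.26 to 0.4 kg): upright round body of 34 mm diameter, 46 mm high, with a neck and a ball of 32 mm diameter on top, 82 mm tall in all. The origin is at the centre of its underside, z is up through its head. It starts upright on the cork pad pad_ball; take it by the round body.
- cone_die: Loose steel forming die (0.26 to 0.4 kg): upright round body of 34 mm diameter, 46 mm high, with a pointed cone on top (30 mm wide at its root), 80 mm tall in all. The origin is at the centre of its underside, z is up through its head. It starts upright on the cork pad pad_cone; take it by the round body.
- square_die: Loose steel forming die (0.26 to 0.4 kg): upright round body of 34 mm diameter, 46 mm high, with a square block, 22 x 22 mm and 16 mm high, on top, 62 mm tall in all. The origin is at the centre of its underside, z is up through its head. It starts upright on the cork pad pad_square; take it by the round body.
- ridge_die: Loose steel forming die (0.26 to 0.4 kg): upright round body of 34 mm diameter, 46 mm high, with a narrow straight ridge, 32 mm long (along its x), 7 mm wide and 14 mm high, on top, 60 mm tall in all. The origin is at the centre of its underside, z is up through its head. It starts upright on the cork pad pad_ridge; take it by the round body.
- pad_ball: Square cork pad, 50 x 50 mm and 4 mm thick, fixed on the old rack, the one on which the ball-headed die stands at the start (the four pads look alike). It stays where it is, so it marks where in the old row that die stood. The origin is at the centre of its underside, its top 4 mm above that (20 mm above the bench).
- pad_cone: Square cork pad, 50 x 50 mm and 4 mm thick, fixed on the old rack, the one on which the cone-headed die stands at the start (the four pads look alike). It stays where it is, so it marks where in the old row that die stood. The origin is at the centre of its underside, its top 4 mm above that (20 mm above the bench).
- pad_square: Square cork pad, 50 x 50 mm and 4 mm thick, fixed on the old rack, the one on which the square-headed die stands at the start (the four pads look alike). It stays where it is, so it marks where in the old row that die stood. The origin is at the centre of its underside, its top 4 mm above that (20 mm above the bench).
- pad_ridge: Square cork pad, 50 x 50 mm and 4 mm thick, fixed on the old rack, the one on which the ridge-headed die stands at the start (the four pads look alike). It stays where it is, so it marks where in the old row that die stood. The origin is at the centre of its underside, its top 4 mm above that (20 mm above the bench).
Things that resemble listed ones, but are neither listed nor needed, are in the scene too. Leave any pink or turquoise look-alike of the ball_die alone.

How it is judged:
By the outcome, as a careful person would: the job done as asked, in the order asked, and still so for the second after the job is handed in, with the robot touching nothing.
It also fails if it takes over 109 s, if anything falls off the work surface, if the arm or the gripper's body presses on something with over 40 N, if the wrist force passes 120 N, or if a joint passes its speed limit or range.

## Working session

There is one attempt and no reset: what is moved stays moved. The work goes in short steps, each a Python script; the robot and the scene stay as the last script left them, time stands still between calls to the robot, and variables do not carry over. Pictures are saved under pics/ and viewed, about 12 in all and at most 16, crops included, and the job is handed in when it is done.

```bash
mkdir -p pics; ls; python3 - <<'E'
from station import env, viewer
import cv2, numpy as np
np.set_printoptions(precision=3,suppress=True)
for n in ("top","side"):
    cv2.imwrite(f"pics/{n}0.png",viewer.camera(n)); p=viewer.camera_params(n); print(n,p)
print(viewer.camera_params("wrist")); print(env.read_state())
E
```

```text
pics
top {'fx': 388.9661853121674, 'fy': 388.9661853121674, 'cx': 260.03116132688103, 'cy': 198.20772588894175, 'pose': array([[ -0.002,   0.999,  -0.054, 534.673],
       [ -0.999,   0.   ,   0.042,   4.485],
       [  0.042,   0.054,   0.998, 797.998],
       [  0.   ,   0.   ,   0.   ,   1.   ]])}
side {'fx': 490.4627748026067, 'fy': 490.4627748026067, 'cx': 254.94641647847078, 'cy': 191.91894561628754, 'pose': array([[ -0.998,   0.036,  -0.043, 538.265],
       [ -0.055,  -0.785,   0.617, 562.486],
       [ -0.011,   0.619,   0.786, 779.175],
       [  0.   ,   0.   ,   0.   ,   1.   ]])}
{'fx': 275.69772564817333, 'fy': 275.69772564817333, 'cx': 258.4786534572639, 'cy': 188.68725719889014, 'tool_from_camera': array([[ -0.001,   0.956,   0.292,  79.613],
       [  1.   ,   0.001,   0.   ,  -1.597],
       [ -0.   ,   0.292,  -0.956, -80.806],
       [  0.   ,   0.   ,   0.   ,   1.   ]])}
{'time_s': 0.1, 'qpos': array([ 1.111,  0.424,  1.631, -0.   ,  1.089, -0.019]), 'dq': array([-0.002, -0.002, -0.003,  0.001, -0.001,  0.001]), 'tau': array([  0.001, -54.562, -27.433,   0.065,   0.019,  -0.   ]), 'tool_pos': array([266.452, 564.925, 301.975]), 'orientation': array([ 0.219,  0.976, -0.001, -0.   ]), 'force': array([0.169, 0.001, 0.058]), 'wrist_torque': array([-0.037,  0.007,  0.051]), 'width': 87.630191940835}
```

View pics/top0.png

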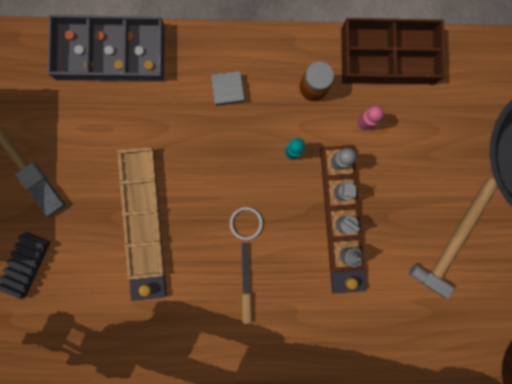

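View pics/side0.png

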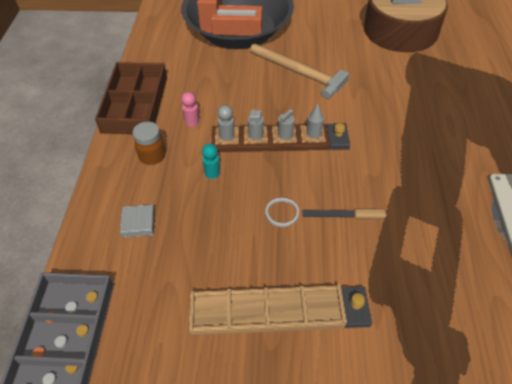

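The top view shows the dark rack with dies at about (345,215) and its knob at (352,284). The pale rack is at (141,215) with its knob at (145,290). The pink look-alike is at (372,117) and the turquoise one at (296,148). In the side view, the row from the knob seems to be cone (316,120), ridge (287,122), square (256,122), ball (226,122). I'll confirm that in an enlarged crop.

```bash
cat > h.py <<'E'
from station import env, set_gripper, viewer
import cv2, numpy as np
np.set_printoptions(precision=2,suppress=True)
from scipy.spatial.transform import Rotation as R
def campose(n,st=None):
    p=viewer.camera_params(n)
    if n!="wrist": return p,p["pose"]
    T=np.eye(4);T[:3,:3]=R.from_quat(st["orientation"]).as_matrix();T[:3,3]=st["tool_pos"]
    return p,T@p["tool_from_camera"]
def ray(n,uv,z,st=None):
    p,P=campose(n,st)
    uv=np.atleast_2d(uv).astype(float)
    d=np.c_[(uv[:,0]-p["cx"])/p["fx"],-(uv[:,1]-p["cy"])/p["fy"],-np.ones(len(uv))]@P[:3,:3].T
    return P[:3,3]+d*((z-P[2,3])/d[:,2])[:,None]
def proj(n,X,st=None):
    p,P=campose(n,st)
    c=(np.atleast_2d(X)-P[:3,3])@P[:3,:3]
    return np.c_[p["cx"]+p["fx"]*c[:,0]/-c[:,2],p["cy"]-p["fy"]*c[:,1]/-c[:,2]]
def blobs(mask,amin=20):
    n,l,s,c=cv2.connectedComponentsWithStats(mask.astype(np.uint8))
    return [(c[i],s[i]) for i in range(1,n) if s[i,4]>=amin]
E
python3 - <<'E'
from h import *
t=cv2.imread("pics/top0.png");s=cv2.imread("pics/side0.png")
print(viewer.camera_params("top").keys())
a=cv2.resize(s[85:165,195:365],None,fx=4,fy=4,interpolation=cv2.INTER_CUBIC)
cv2.imwrite("pics/crop_side.png",a)
for n,im in(("top",t),("side",s)):
    hsv=cv2.cvtColor(im,cv2.COLOR_BGR2HSV);h,sa,v=cv2.split(hsv)
    print(n,"knobs")
    for c,st in blobs((h>15)&(h<28)&(sa>150)&(v>110),15): print(c,st,ray(n,c,38)[0])
    print("pale/cork")
    for c,st in blobs((h>10)&(h<25)&(sa<140)&(sa>60)&(v>150),60):
        print(c,st,ray(n,c,20)[0])
for n,im,uv in(("top",t,(140,180)),("top",t,(141,268)),("side",s,(260,318)),("top",t,(336,265)),("top",t,(200,150)),("top",t,(145,290)),("side",s,(358,300))):
    print(n,uv,cv2.cvtColor(im,cv2.COLOR_BGR2HSV)[uv[1],uv[0]])
E
```

```text
dict_keys(['fx', 'fy', 'cx', 'cy', 'pose'])
top knobs
[117.85  64.46] [115  61   6   8  39] [839.07 251.31  38.  ]
[148.37  64.89] [145  62   8   7  46] [839.12 192.    38.  ]
[351.   283.42] [346 279  11  10  88] [ 409.29 -205.48   38.  ]
[143.8  290.28] [139 285  10  11  82] [399.83 194.67  38.  ]
pale/cork
[143.37 166.6 ] [132 152  22  30 471] [639.84 203.48  20.  ]
[460.95 233.66] [436 180  58  96 432] [ 504.77 -438.6    20.  ]
[150.47 223.16] [139 182  22  90 962] [527.56 188.03  20.  ]
[137.42 258.73] [131 243  12  30 179] [457.97 212.43  20.  ]
[244.88 306.91] [243 295   5  27 107] [362.35   1.72  20.  ]
side knobs
[339.04 128.47] [335 123   9  12  80] [ 409.14 -200.18   38.  ]
[ 91.32 296.65] [ 87 293   9   9  60] [837.1  212.92  38.  ]
[357.31 300.5 ] [352 294  12  14 135] [399.44 197.98  38.  ]
[ 81.82 330.11] [ 77 326  10  10  74] [837.04 270.61  38.  ]
[ 71.11 369.09] [ 67 367  10   6  47] [836.45 331.72  38.  ]
pale/cork
[411.82   8.84] [ 373    0   73   20 1019] [ 181.34 -698.81   20.  ]
[291.86  63.23] [250  45  82  38 715] [ 511.01 -443.56   20.  ]
[227.42 138.45] [215 127  23  17 142] [ 647.43 -177.63   20.  ]
[254.45 137.59] [244 127  24  17 144] [ 589.32 -182.78   20.  ]
[280.85 137.22] [273 127  23  16 132] [ 532.47 -186.41   20.  ]
[310.04 136.43] [301 126  24  16 144] [ 469.6  -191.56   20.  ]
[370.37 213.17] [356 209  30   9 250] [358.19   7.3   20.  ]
[264.35 309.22] [ 189  284  157   52 6093] [550.72 212.53  20.  ]
top (140, 180) [ 15 127 155]
top (141, 268) [ 16 125 153]
side (260, 318) [ 16 115 169]
top (336, 265) [ 14 142 120]
top (200, 150) [ 13 166 120]
top (145, 290) [ 19 179 157]
side (358, 300) [ 20 163 180]
```

View pics/crop_side.png

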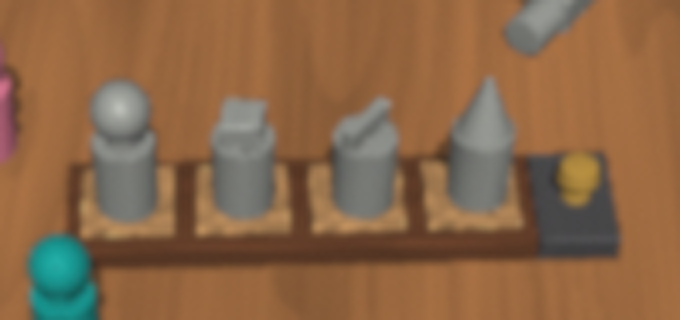

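Enlarged crop confirmed: from the knob, the order is cone, ridge, square, ball. The teal look-alike stands off the rack. So cone goes to bay +93, ridge to +31, square to −31 and ball to −93. Next I'll take close looks at both racks with the wrist camera.

```bash
cat >> h.py <<'E'
def quat(psi): return [np.cos(psi/2),np.sin(psi/2),0,0]
def ofrac(knob,end): pass
E
sed -i '/ofrac/d' h.py
python3 - <<'E'
from h import *
s=cv2.imread("pics/side0.png");h,sa,v=cv2.split(cv2.cvtColor(s,cv2.COLOR_BGR2HSV))
m=((h>10)&(h<25)&(sa<140)&(sa>60)&(v>150)).astype(np.uint8);n,l,st,c=cv2.connectedComponentsWithStats(m)
i=1+np.argmax(st[1:,4]);ys,xs=np.where(l==i)
P=ray("side",np.c_[xs,ys],20)[:,:2].astype(np.float32)
r=cv2.minAreaRect(P);print(r)
b=cv2.boxPoints(r);print(b)
k=np.array([399.6,196.5]);c=np.array(r[0]);d=c-k;psiN=np.arctan2(d[1],d[0]);print("new psi by knob",psiN,np.linalg.norm(d))
for name,o,psi in(("new",c,psiN),("old",np.array([558.6,-191.]),0.0785)):
    env.reach([o[0]-10,o[1],290],quat(psi));env.hold(.2)
    stt=env.read_state();im=viewer.camera("wrist");cv2.imwrite(f"pics/w_{name}.png",im)
    np.save(f"w_{name}.npy",np.r_[stt["tool_pos"],stt["orientation"]]);print(name,stt["tool_pos"],stt["qpos"],stt["time_s"])
E
```

```text
((547.89404296875, 211.74908447265625), (257.5841979980469, 78.90345001220703), 5.707331657409668)
[[415.82 238.2 ]
 [423.66 159.68]
 [679.97 185.3 ]
 [672.12 263.81]]
new psi by knob 0.10246989408361078 149.07601335316045
new [537.67 212.46 290.03] [0.36 0.37 1.75 0.   1.03 1.82] 1.9333
old [ 548.92 -190.03  290.04] [-0.35  0.37  1.74  0.    1.03  1.14] 3.675
```

View pics/w_new.png

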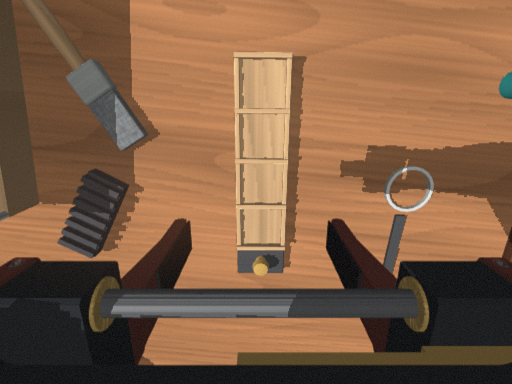

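View pics/w_old.png

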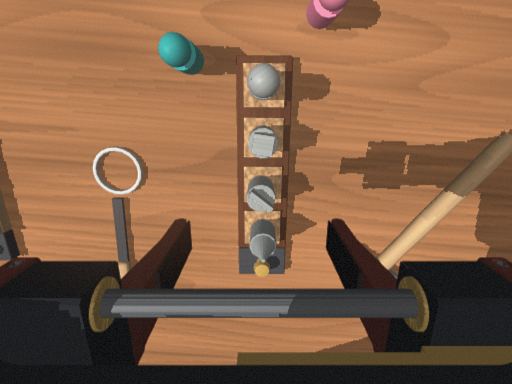

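The wrist views show the pale rack at about (263,160) with its knob at (261,266). The dark-rack dies are ball (264,80), square (263,142), ridge (261,196) and cone (262,240), with the fingers clear. Now I'll measure these numerically and overlay the predictions.

```bash
python3 - <<'E'
from h import *
def ld(n):
    a=np.load(f"w_{n}.npy");return dict(tool_pos=a[:3],orientation=a[3:])
im=cv2.imread("pics/w_new.png");st=ld("new");h,s,v=cv2.split(cv2.cvtColor(im,cv2.COLOR_BGR2HSV))
print("px pale",cv2.cvtColor(im,cv2.COLOR_BGR2HSV)[[80,130,230,160],[262,262,262,180]])
m=((s<130)&(s>50)&(v>120)&(h>8)&(h<30)).astype(np.uint8);m[260:]=0;m[:,:200]=0;m[:,330:]=0
n,l,S,c=cv2.connectedComponentsWithStats(cv2.morphologyEx(m,cv2.MORPH_CLOSE,np.ones((3,3))));i=1+np.argmax(S[1:,4]);print(S[i])
ys,xs=np.where(l==i);r=cv2.minAreaRect(ray("wrist",np.c_[xs,ys],22,st)[:,:2].astype(np.float32));print("new rect",r)
for n in("new","old"):
    I=cv2.imread(f"pics/w_{n}.png");h,s,v=cv2.split(cv2.cvtColor(I,cv2.COLOR_BGR2HSV))
    k=(h>15)&(h<28)&(s>140)&(v>90);k[:250]=0;k[280:]=0;k[:,:240]=0;k[:,290:]=0
    for c,_ in blobs(k,20):print(n,"knob",c,ray("wrist",c,36,ld(n))[0])
st=ld("old");I=cv2.imread("pics/w_old.png");h,s,v=cv2.split(cv2.cvtColor(I,cv2.COLOR_BGR2HSV))
g=((s<50)&(v>60)).astype(np.uint8);g[262:]=0;g[:60]=0;g[:,:235]=0;g[:,:]*=(np.arange(512)<300).astype(np.uint8)
g=cv2.morphologyEx(g,cv2.MORPH_OPEN,np.ones((3,3)))
for c,S in blobs(g,60):print("die",c,S,ray("wrist",c,43,st)[0])
o=np.array([558.6,-191]);psi=.0785;ax=np.array([np.cos(psi),np.sin(psi)])
big=cv2.resize(I[40:280,200:330],None,fx=4,fy=4,interpolation=cv2.INTER_CUBIC)[:, :]
t=np.linspace(0,6.283,40)
for x in(-93,-31,31,93):
    for z,col in((20,(0,255,0)),(66,(0,0,255))):
        q=o+ax*x;X=np.c_[q[0]+17*np.cos(t),q[1]+17*np.sin(t),0*t+z]
        u=(proj("wrist",X,st)-[200,40])*4+1.5;cv2.polylines(big,[u.astype(np.int32)],True,col,1)
B=np.array([[-127,-34],[127,-34],[127,34],[-127,34]]);N=np.array([-ax[1],ax[0]])
X=np.c_[o+B[:,:1]*ax+B[:,1:]*N,[16]*4];cv2.polylines(big,[((proj("wrist",X,st)-[200,40])*4+1.5).astype(np.int32)],True,(255,0,0),1)
cv2.imwrite("pics/ov.png",cv2.resize(big,None,fx=.62,fy=.62,interpolation=cv2.INTER_AREA))
E
```

```text
px pale [[ 16 102 215]
 [ 16 105 206]
 [ 16 105 190]
 [ 13 137 168]]
[  232    51    70   209 11180]
new rect ((541.7921142578125, 203.54501342773438), (271.9349060058594, 83.02031707763672), 3.908548355102539)
new knob [262.86 264.96] [406.78 191.04  36.  ]
die [263.05  81.07] [248  63  32  37 923] [ 654.46 -188.52   43.  ]
die [262.54 141.75] [248 126  30  32 757] [ 587.65 -193.54   43.  ]
die [260.55 194.07] [247 176  28  36 829] [ 522.65 -196.48   43.  ]
die [261.36 243.69] [ 239  220   46   42 1213] [ 453.86 -203.17   43.  ]
```

View pics/ov.png

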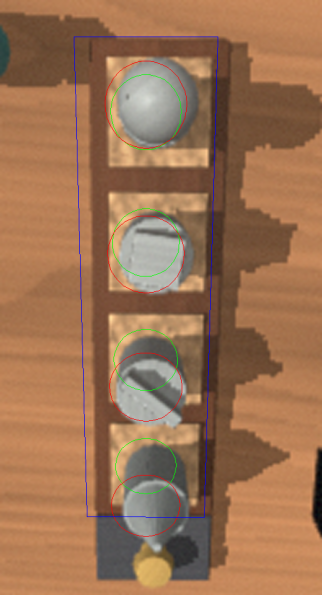

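The overlay shows my dark-rack estimate about 5 mm too far toward +y, while x fits. I'll take the wrist value, with its origin at about (559,−196). Next I'll tighten the pale-rack fit and check it the same way.

```bash
python3 - <<'E'
from h import *
a=np.load("w_new.npy");st=dict(tool_pos=a[:3],orientation=a[3:])
im=cv2.imread("pics/w_new.png");h,s,v=cv2.split(cv2.cvtColor(cv2.GaussianBlur(im,(3,3),0),cv2.COLOR_BGR2HSV))
m=((s<121)&(s>50)&(v>120)).astype(np.uint8);m[260:]=0;m[:,:215]=0;m[:,315:]=0
m=cv2.morphologyEx(cv2.morphologyEx(m,cv2.MORPH_CLOSE,np.ones((7,7))),cv2.MORPH_OPEN,np.ones((15,15)))
n,l,S,c=cv2.connectedComponentsWithStats(m);i=1+np.argmax(S[1:,4]);print(S[i])
ys,xs=np.where(l==i);r=cv2.minAreaRect(ray("wrist",np.c_[xs,ys],20,st)[:,:2].astype(np.float32));print("wrist rect",r)
t=cv2.imread("pics/top0.png");h,s,v=cv2.split(cv2.cvtColor(t,cv2.COLOR_BGR2HSV))
m=((s<140)&(v>135)&(h<25)).astype(np.uint8);m[278:]=0;m[:140]=0;m[:,:105]=0;m[:,175:]=0
m=cv2.morphologyEx(m,cv2.MORPH_CLOSE,np.ones((5,5)));n,l,S,c=cv2.connectedComponentsWithStats(m);i=1+np.argmax(S[1:,4])
ys,xs=np.where(l==i);rt=cv2.minAreaRect(ray("top",np.c_[xs,ys],20)[:,:2].astype(np.float32));print("top rect",rt)
o=np.array(r[0]);ang=r[2] if r[1][0]>r[1][1] else r[2]-90
psi=np.radians(ang);ax=np.array([np.cos(psi),np.sin(psi)]);N=np.array([-ax[1],ax[0]]);print("psi",psi)
big=cv2.resize(im[40:280,200:330],None,fx=4,fy=4,interpolation=cv2.INTER_CUBIC)
for x in(-93,-31,31,93):
    B=np.array([[-28,-28],[28,-28],[28,28],[-28,28]])+[x,0];X=np.c_[o+B[:,:1]*ax+B[:,1:]*N,[16]*4]
    cv2.polylines(big,[((proj("wrist",X,st)-[200,40])*4+1.5).astype(np.int32)],True,(255,0,0),1)
X=np.r_[o-150*ax,40];cv2.circle(big,tuple(((proj("wrist",X,st)[0]-[200,40])*4).astype(int)),6,(0,0,255),1)
cv2.imwrite("pics/ovn.png",cv2.resize(big,None,fx=.62,fy=.62,interpolation=cv2.INTER_AREA))
E
```

```text
[  233    52    60   199 10801]
wrist rect ((548.330322265625, 208.04904174804688), (257.2245788574219, 69.4745864868164), 5.427620887756348)
top rect ((550.3924560546875, 210.56759643554688), (255.0830535888672, 67.16976928710938), 5.474177360534668)
psi 0.09472985504136586
```

View pics/ovn.png

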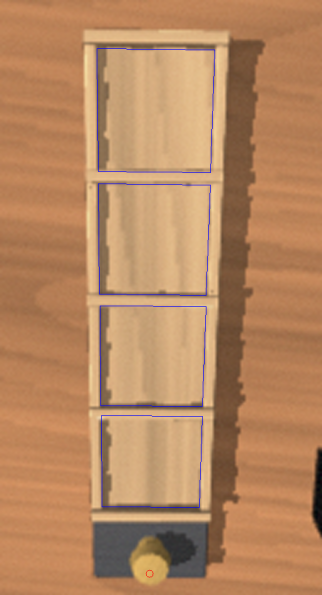

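The pale-rack fit is very good: the bays match, and the top camera agrees to 2 mm. Starting with the cone: hover, take one look, correct.

```bash
cat >> h.py <<'E'
OLD=(np.array([559.,-196.]),.0785); NEW=(np.array([549.,208.8]),.095)
def at(r,x,y=0):
    o,p=r;return o+x*np.array([np.cos(p),np.sin(p)])+y*np.array([-np.sin(p),np.cos(p)])
def look(x,name):
    """hover above the die at row position x; return lateral (row y) offset of its silhouette"""
    q=at(OLD,x);env.move_l([*q,205],quat(OLD[1]),rate=250);env.hold(.2)
    st=env.read_state();I=viewer.camera("wrist");h,s,v=cv2.split(cv2.cvtColor(I,cv2.COLOR_BGR2HSV))
    g=((s<60)&(v>55)).astype(np.uint8)
    c0=proj("wrist",[[*q,56]],st)[0]
    u,w=int(c0[0]),int(c0[1]);M=np.zeros_like(g);M[w-22:w+23,u-40:u+41]=g[w-22:w+23,u-40:u+41]
    M=cv2.morphologyEx(M,cv2.MORPH_OPEN,np.ones((5,5)));n,l,S,c=cv2.connectedComponentsWithStats(M)
    i=1+np.argmax(S[1:,4]);b=S[i];uv=[b[0]+(b[2]-1)/2,w]
    P=ray("wrist",uv,56,st)[0,:2]-q;off=P@[-np.sin(OLD[1]),np.cos(OLD[1])]
    V=I.copy()
    for z,col in((20,(0,255,0)),(66,(0,0,255))):
        t=np.linspace(0,6.283,40);X=np.c_[q[0]+17*np.cos(t),q[1]+17*np.sin(t),0*t+z];cv2.polylines(V,[proj("wrist",X,st).astype(np.int32)],True,col,1)
    cv2.imwrite(f"pics/look_{name}.png",V);print(name,"bbox",b,"expected",c0,"off",off)
    return off
def pick(x,dy=0,dx=0):
    q=at(OLD,x+dx,dy);Q=quat(OLD[1])
    env.move_l([*q,205],Q,rate=150);env.move_l([*q,113],Q,rate=100)
    set_gripper(20);st=env.read_state();print("grip",st["width"],st["force"],st["wrist_torque"],st["time_s"])
    env.move_l([*q,135],Q,rate=60);env.move_l([*q,240],Q,rate=180)
    st=env.read_state();print("lifted",st["width"],st["force"])
def place(x,dx=0):
    q=at(NEW,x,0);Q=quat(NEW[1])
    env.move_l([*q,240],Q,rate=250);env.move_l([*q,125],Q,rate=150)
    hit=env.move_l([*q,106],Q,rate=15,f_stop=4)
    print("hit",hit,env.read_state()["tool_pos"][2]);env.hold(.2)
    set_gripper(60);env.hold(.2);env.move_l([*q,240],Q,rate=150);print("t",env.read_state()["time_s"])
E
python3 -c "
from h import *
look(-93,'cone')"
```

```text
cone bbox [ 225  179   62   45 1638] expected [255.83 201.5 ] off 0.2944717065706125
```

View pics/look_cone.png

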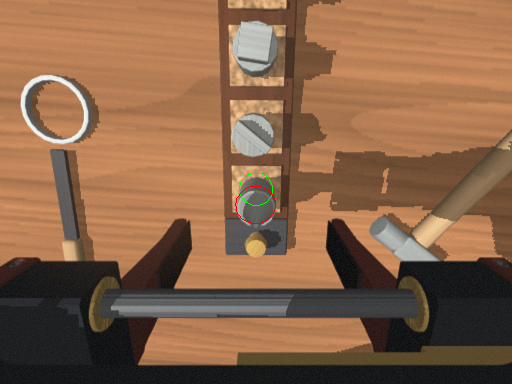

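The predicted circles (red = body top, at (256,205)) sit on the cone die to within a pixel or so. Picking it.

```bash
python3 - <<'E'
from h import *
pick(-93)
im=viewer.camera("side");cv2.imwrite("pics/s1.png",im)
E
```

```text
grip 33.672272214535454 [-0.19  2.35  3.  ] [0.5  0.21 0.  ] 6.7917
lifted 33.846023985398 [-1.61  0.06 -3.98]
```

View pics/s1.png

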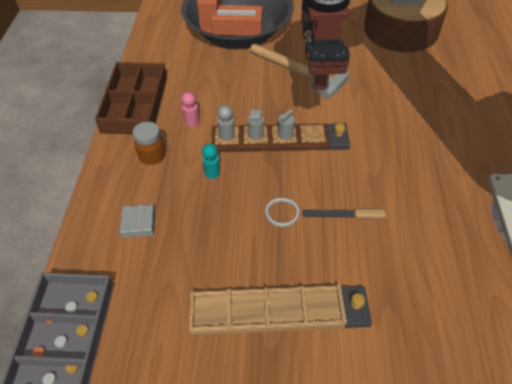

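The cone is lifted: its pad is now empty, the width is 33.8 mm and the load about 4 N. Placing it in bay +93, then looking at the ridge die.

```bash
python3 - <<'E'
from h import *
place(93)
I=viewer.camera("wrist")
look(-31,"ridge")
L=cv2.imread("pics/look_ridge.png");cv2.imwrite("pics/c2.png",np.hstack([viewer.camera("side")[230:350,150:400],L[110:230,180:350]]))
E
```

```text
hit True 109.0471538677038
t 14.0
ridge bbox [ 235  178   39   45 1493] expected [257.16 200.12] off 2.786739045024861
```

View pics/c2.png

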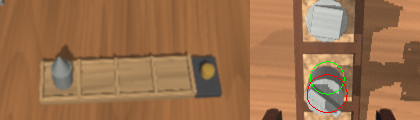

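The cone stands upright in the far bay. The ridge die sits 2.8 mm left of the prediction, so I'll correct for that.

```bash
python3 - <<'E'
from h import *
pick(-31,2.5); place(31)
look(31,"square")
L=cv2.imread("pics/look_square.png");cv2.imwrite("pics/c3.png",np.hstack([viewer.camera("side")[230:350,150:400],L[110:230,180:350]]))
E
```

```text
grip 33.53602892189135 [-0.83  3.53  6.63] [ 0.63  0.32 -0.03] 18.0833
lifted 33.48469130297239 [-0.91 -0.16 -3.26]
hit True 109.38732963082495
t 25.0333
square bbox [ 238  177   38   45 1491] expected [257.34 199.98] off 0.7434378175660334
```

View pics/c3.png

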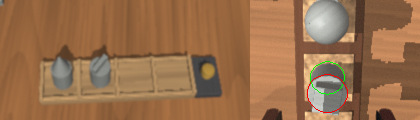

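The ridge die stands in the second bay. The square die is off by 0.7 mm.

```bash
python3 - <<'E'
from h import *
pick(31,.7); place(-31)
look(93,"ball")
L=cv2.imread("pics/look_ball.png");cv2.imwrite("pics/c4.png",np.hstack([viewer.camera("side")[230:350,150:400],L[110:230,180:350]]))
E
```

```text
grip 33.50943055878958 [-1.32  2.43  4.47] [ 0.48  0.35 -0.03] 28.9583
lifted 33.45607711949717 [-0.65 -0.71 -3.73]
hit True 109.36635163392664
t 35.8833
ball bbox [ 237  177   40   45 1618] expected [257.35 199.78] off 0.7475032829451062
```

View pics/c4.png

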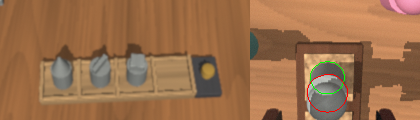

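The square die stands in the third bay. The ball die on the rack is grey; the teal and pink ones stand apart. Last pick.

```bash
python3 - <<'E'
from h import *
pick(93,.7); place(-93)
env.move_l([520,0,290],quat(.0),rate=200);env.hold(1)
a=cv2.resize(viewer.camera("side")[80:350,130:400],(540,540),interpolation=cv2.INTER_CUBIC);b=viewer.camera("top")[130:310,90:210]
cv2.imwrite("pics/fin.png",np.hstack([a[:,:],cv2.resize(b,(250,540))]));print(env.read_state()["time_s"])
E
```

```text
grip 33.71647967440995 [-0.34  3.37  4.46] [ 0.56  0.38 -0.04] 39.8583
lifted 33.42225849908876 [-0.25  0.11 -4.39]
hit True 109.41394784690885
t 46.9
49.225
```

View pics/fin.png

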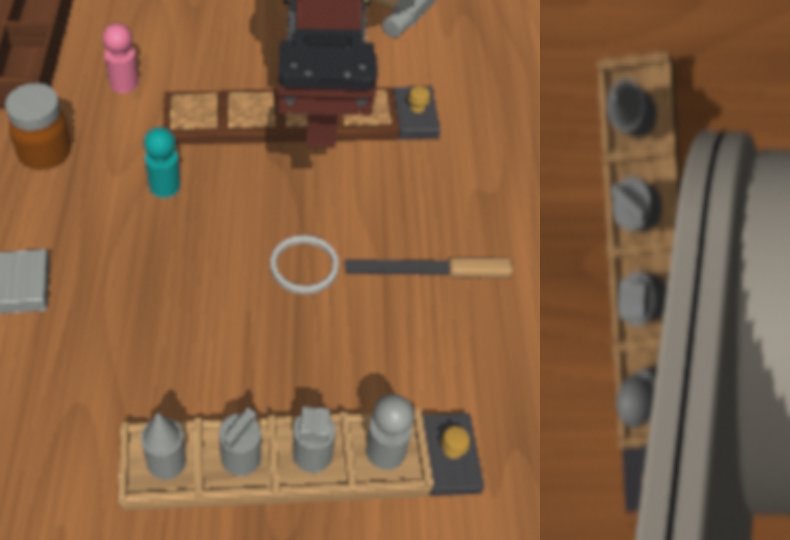

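All four dies stand upright in their bays. From the pale knob at (455,440) the order is ball, square, ridge, cone, which is the reverse of the old row. The look-alikes are still standing on their own. Handing in.

```bash
python3 -c "
from station import workorder;print(workorder.sign_off())"
```

```text
the job is handed in; nothing more can be done
None
```

All four dies are in the pale rack in reverse order. From its brass knob they now stand ball, square, ridge, cone; on the dark rack the order from the knob was cone, ridge, square, ball. I signed off at about 49 s of the 109 s allowed.

- **Last checks:** The final side view shows all four upright, one per bay, with the arm clear of them. Each placing ended in a light touchdown at about 109 mm tool height, which is where a die standing flat on the bay floor should be. The pink and turquoise look-alikes were not touched.
- **Disagreements:** The side camera put the racks about 3–5 mm off in y compared with the wrist and top cameras. I used the wrist values and corrected at each close look; the largest correction was 2.5 mm, for the ridge die.
- **Limits of the final look:** The arm partly covered the pale rack in the last top view, so the check that the dies stand upright rests mainly on the side view.

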